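# Free a card from a jig with one left-hand clamp screw and pack it

## Task

One of the repair jig's two clamp knobs has a left-hand thread and nobody marked which: find out by trying which way each knob gives, and loosen it until its steel finger has swung right off the card. With both knobs loose, and not before, lift the card out, lay it flat in the middle of the open case with its heatsink up, and close the case's lid fully. Leave the other things on the bench where they are.

Things in the scene. Friction and masses are not known exactly. Their poses are not given: they have to be found in the camera images.
- bar_a (a point): centre of the upright black grip bar of one swing clamp, on its vertical screw axis; turns with it. Bar 66 mm along the point's x, 14 mm thick (y), 30 mm high. 46 mm above the jig's top when tight; rises 2.5 mm per rad of loosening. Below the bar a steel finger, 13 mm wide, reaches 34 mm from the axis to the point's -x, over the card's far edge when tight
- bar_b (a point): centre of the upright black grip bar of the other swing clamp, on its vertical screw axis; turns with it. Bar 66 mm along the point's x, 14 mm thick (y), 30 mm high. 46 mm above the jig's top when tight; rises 2.5 mm per rad of loosening. Below the bar a steel finger, 13 mm wide, reaches 34 mm from the axis to the point's -x, over the card's far edge when tight
- knob_a (a joint): turn of bar_a, rad: tight at 0 to 0.08, grows as it is loosened, whichever way that is; hard stops 0 and 1.7; stays as left; resists 0.1 N m. Finger clear of the card and loose past 1.1; aim for 1.3. One knob has a left-hand thread (loosens clockwise from above), the other right-hand; they look alike and which stands where changes
- knob_b (a joint): turn of bar_b, rad: tight at 0 to 0.08, grows as it is loosened, whichever way that is; hard stops 0 and 1.7; stays as left; resists 0.1 N m. Finger clear of the card and loose past 1.1; aim for 1.3. One knob has a left-hand thread (loosens clockwise from above), the other right-hand; they look alike and which stands where changes
- card_mid (a point): centre of the loose expansion card, 20 mm above its underside, in the middle of its heatsink. Card: green board 80 (x) x 150 (y) x 4 mm, with a finned aluminium heatsink 46 x 46 mm in its middle, 4 to 36 mm above the underside, to be gripped across its 46 mm; other parts reach at most 16 mm up. 0.2 to 0.4 kg. Starts heatsink up on the jig
- jig: fixed aluminium jig block 150 (x) x 196 (y) x 30 mm; origin under its centre, -x side nearest the robot. The card lies on top within 6 mm high rails, centred 25 mm to -x; the two screw axes stand 37 mm to +x and 60 mm to either side in y. Jig on one side of the bench, case on the other; which changes
- case_in (a point): centre of the case's inner floor, about 5 mm above the bench. Fixed grey open-topped case, outside 134 (x) x 200 (y) x 52 mm high, walls 5 mm; x runs towards the hinge, along the far side
- lid_edge (a point): middle of the free edge of the case's grey lid with a black panel, 6 mm thick, 134 x 200 mm, standing open at the start; 134 mm from the hinge line
- lid_hinge (a point): middle of the lid's hinge line, on the case's far rim; the lid swings about the case's y axis
- lid (a joint): lid angle, rad: 0 closed (fully closed: under 0.06), 1.9 fully open, leaning away. Swings freely: beyond about 1.6 it falls open, below about 1.5 it falls shut by itself
- screwdriver: loose screwdriver with a black handle, lying flat between the jig and the case; origin under its middle
- jar: closed white plastic jar, 48 mm across, 75 mm high, standing between the jig and the case; origin under its centre
- tub: open white plastic tub, 84 mm across, 60 mm high, standing between the jig and the case, farther back; origin under its centre
- adapter: black power adapter brick 60 x 105 x 34 mm, lying at the left; origin under its centre
- drive: metal disk drive 100 x 147 x 24 mm, lying at the right; origin under its centre
- solder_reel: bare metal reel 64 mm across, 50 mm high, at the right, farther back; origin under its centre
Things that resemble listed ones, but are neither listed nor needed, are in the scene too. Leave any yellow look-alike of the part that bears card_mid alone.

How it is judged:
On the way, in this order (a step that is already met when the one before it is completed fails the run):
1. one of the two clamp knobs is loosened past 1.1 rad (value of joint any of knob_a, knob_b above 1.1 rad), for 0.2 s.
2. both clamp knobs are loosened past 1.1 rad (value of joint each of knob_a, knob_b above 1.1 rad), for 0.2 s.
3. the card lies flat, heatsink up, in the case (x of card_mid in the frame of case_in between -0.03 and 0.03 m and y of card_mid in the frame of case_in between -0.03 and 0.03 m and z of card_mid in the frame of case_in between 0.012 and 0.027 m and angle between card_mid's own z axis and vertical below 0.1 rad), for 0.2 s.
4. the lid is closed (value of joint lid below 0.06 rad), for 0.2 s.
At the end, for the whole second after the job is handed in: Both knobs turned loose past 1.1 rad; the card at rest on the case's floor, its centre within 30 mm of the floor's centre in x and y, heatsink up and tilted less than 0.1 rad; the lid closed to under 0.06 rad (all of step 2 and all of step 3 and value of joint lid below 0.06 rad and linear speed of card below 0.02 m/s); the robot touches nothing.
It fails at once if the card is moved more than 20 mm before both knobs are loose (distance of card_mid from where it was at the start of the episode above 0.02 m and not (value of joint each of knob_a, knob_b above 1.1 rad)).
It fails at once if another thing on the bench is moved more than 40 mm (distance of any of screwdriver, jar, tub, adapter, drive, solder_reel from where it was at the start of the episode above 0.04 m).
It also fails if it takes over 72 s, if anything falls off the work surface, if the arm or the gripper's body presses on something with over 40 N, if the wrist force passes 120 N, or if a joint passes its speed limit or range.

## Robot

A 6-joint arm with a two-finger parallel gripper is mounted at the origin on the work surface. World frame = base frame: x ahead of the robot, y to its left, z up, the work surface at z = 0. Lengths are in m, angles in rad, forces in N, time in s.
With the tool pointing down it reaches from about 0.275 to 0.85 m from the base axis. Payload 19 kg.
Tool frame: the origin (TCP) lies midway between the tips of the shut fingers; the grasp point (between the pads) lies 19 mm behind it; x points along the fingers, y is the direction in which the jaws open and shut, and the axes are right-handed (so a half turn about x gives the same grasp; the last joint's range is limited). The gripper opens to 85 mm and grips with 20 to 120 N. Pads are 22 mm wide; open, the fingers measure 114 mm over their backs; the gripper's body (76 mm by 85 mm) begins 54 mm behind the grasp point. The pads swing forward as they close: fully open they stand 13 mm farther back than shut.
Start: joints at [1.197, 0.15, 1.437, -0, 1.554, -0.134], TCP at [0.137, 0.559, 0.231] pointing down, gripper open.
Joint ranges: [-2.8, 2.8], [-0.68, 2.1], [0.12, 2.68], [-1.39, 4.53], [0.16, 2.79], [-2.81, 2.81]. Speed limits (rad/s): [1.89, 1.89, 2.22, 3.01, 3.01, 3.01].

## Interface

Orientations are given as a 3x3 rotation matrix whose columns are the frame's x, y, z axes.
In Python, from bench import env, optics, sign_off, finder gives the robot as it stands.
- The arm moves only by the tool step_arm, never from a script. Its argument "commands" is one flat list of numbers, 7 for each row, row after row: the shift along the tool's x, y, z in cm, then the turn, a rotation vector about the tool's x, y, z in degrees, then the closure, from 0 (fully open) to 1 (shut). In form: [x, y, z, rx, ry, rz, claw, x, y, z, rx, ry, rz, claw, ...]. A call has 1 to 5 rows; each row is the pose to reach, as a shift and turn from the pose commanded when the call began, along the tool's axes at that moment; what a row does not reach only later rows make up. A row lasts 1/12 s, in which the tool goes at most 41.7 mm and 7.16 degrees, less where a joint would pass 70% of its speed; a pose out of reach is approached as far as the arm can. A call with a gripper value outside its range is refused whole. The fingers move at their own pace and stop on an object; the grip force is fixed at half the most. Time passes only in rows, so rows that repeat a pose let the fingers close. It gives the time, the measured TCP pose, the force and the opening at its end, in the units of the state.
- env.sense(): the state, without advancing time (a new reading comes with each control period).
- optics.snapshot(name): name is "side" or "top"; returns the picture (400x640x3 uint8, blue, green, red); there is no depth.
- optics.get_calibration(name): a dict with "fx", "fy", "cx", "cy" (pixels), "distortion" ([k1, k2, p1, p2, k3] as OpenCV has them; the pictures are not rectified), "R" (3x3) and "t" (3): a world point X has camera coordinates R X + t. Camera axes: x right, y down, z forward; pixel columns grow to the right and rows downward; lengths in m; the calibration is good to about 2 mm. A picture is of the moment at which its call begins. get_calibration takes no time and is no camera call.
- sign_off(): hands the job in, once; it reports no verdict.
Trained networks look in the newest picture that a camera, given by its name, has taken for a name from the list of things; names that differ only in an ending like _2 or _b are one class to them, and where a whole thing is asked for, a point or a joint stands for the part that bears it (a point fixed in the world has none). Each returns a list of dicts, best first, with "confidence" (0 to 1); they miss things now and then, are a little off and sometimes report something else, mostly with a low value. They report only what shows in the picture. A call takes as long as a camera call. They do not tell look-alikes from the thing itself.
- finder.masks_of(name, camera): "mask" (400x640 bool, what is visible of it) and "point" ([column, row] in pixels, amid what is visible of it).
The state is a dict: "t": time; "joints": joint angles; "joint_velocities": joint speeds; "tau": joint torques, N m; "eef_pos": TCP position; "ee_rot": TCP orientation; "contact_force": force on the tool from outside, world axes, zero at the start; "wrist_torque": the same for the moment, N m; "finger_gap": opening from 0.0 (shut) to 1.0 (fully open).
Only numpy, scipy, OpenCV 4.12 (cv2) and the standard library are available. Lean on these libraries where they do the work, as an engineer would, in place of code of your own. Each camera call takes 0.05 s, during which the arm holds its last target. There are 200 camera calls.

## Working session

There is one attempt and no reset: what is moved stays moved. The work goes in short steps, Python scripts to look and compute and a tool call to move; the robot and the scene stay as the last step left them, time stands still between calls to the robot, and variables do not carry over. Pictures are saved under pics/ and viewed, about 8 in all and at most 12, crops included, and the job is handed in when it is done.

Besides the shell and the picture viewer there is one more tool, called after "Emit:" by a JSON object that holds its "name" and its "arguments", one argument or row to a line. step_arm: Moves the arm, as the interface text tells. Its arguments: {"type":"object","properties":{"commands":{"type":"array"}},"required":["commands"]}

```bash
mkdir -p pics; cat > h.py <<'E'
import numpy as np, cv2
from bench import env, optics, sign_off, finder
def ray(cam,uv):
    c=optics.get_calibration(cam);K=np.array([[c['fx'],0,c['cx']],[0,c['fy'],c['cy']],[0,0,1]])
    p=cv2.undistortPoints(np.array([[uv]],float),K,np.array(c['distortion']))[0,0]
    R=np.array(c['R']);t=np.array(c['t']);return -R.T@t, R.T@np.array([p[0],p[1],1])
def atz(cam,uv,z):
    o,d=ray(cam,uv);return o+d*(z-o[2])/d[2]
def proj(cam,X):
    c=optics.get_calibration(cam);K=np.array([[c['fx'],0,c['cx']],[0,c['fy'],c['cy']],[0,0,1]])
    R=np.array(c['R']);return cv2.projectPoints(np.array(X,float).reshape(-1,3),cv2.Rodrigues(R)[0],np.array(c['t'],float),K,np.array(c['distortion']))[0][:,0]
E
python3 - <<'E'
from h import *
np.set_printoptions(precision=3,suppress=True)
for c in ["top","side"]:
    cv2.imwrite(f"pics/{c}0.png",optics.snapshot(c))
    print(c,ray(c,(320,200)))
Z={'bar_a':.09,'card_mid':.066,'jig':.03,'case_in':.005,'lid_edge':.15,'screwdriver':.01,'jar':.075,'tub':.06}
for n,z in Z.items():
    for c in ["top"]:
        for d in finder.masks_of(n,c)[:4]:
            m=d['mask'].astype(np.uint8); r=cv2.minAreaRect(cv2.findNonZero(m)) if m.any() else None
            print(n,c,round(d['confidence'],2),np.round(d['point']),atz(c,d['point'],z),m.sum(),np.round(r[0]),np.round(r[1]),round(r[2]))
s=env.sense();print(s['ee_rot'],s['eef_pos'],s['t'])
E
```

```text
top (array([ 0.533, -0.024,  1.13 ]), array([ 0.029, -0.019, -0.999]))
side (array([ 0.04 , -0.688,  0.882]), array([ 0.473,  0.561, -0.679]))
bar_a top 0.75 [207. 210.] [0.531 0.257 0.09 ] 235 [208. 210.] [11. 25.] 11
bar_a top 0.55 [251. 221.] [0.503 0.137 0.09 ] 165 [251. 220.] [ 9. 23.] 11
bar_a top 0.49 [388. 216.] [ 0.524 -0.225  0.09 ] 5219 [393. 215.] [70. 86.] 82
card_mid top 0.69 [239. 147.] [0.703 0.181 0.066] 1409 [239. 149.] [52. 28.] 69
card_mid top 0.64 [226. 236.] [0.463 0.208 0.066] 1536 [226. 237.] [56. 30.] 13
jig top 0.59 [236. 218.] [0.51 0.19 0.03] 1837 [229. 228.] [70. 55.] 14
case_in top 0.94 [391. 215.] [ 0.525 -0.251  0.005] 5159 [392. 215.] [70. 87.] 82
lid_edge top 0.65 [387. 193.] [ 0.582 -0.209  0.15 ] 1620 [391. 191.] [22. 84.] 83
lid_edge top 0.27 [456. 180.] [ 0.62  -0.385  0.15 ] 534 [456. 180.] [23. 27.] 90
screwdriver top 0.82 [307. 257.] [ 0.402 -0.012  0.01 ] 418 [309. 245.] [70.  9.] 89
screwdriver top 0.46 [388. 193.] [ 0.59  -0.238  0.01 ] 1635 [391. 191.] [22. 84.] 81
jar top 0.55 [302. 183.] [0.607 0.006 0.075] 248 [301. 182.] [17. 16.] 90
tub top 0.86 [325. 132.] [ 0.751 -0.054  0.06 ] 696 [324. 132.] [30. 28.] 45
[[-0.     0.238  0.971]
 [-0.     0.971 -0.238]
 [-1.    -0.    -0.   ]] [0.137 0.558 0.231] 0.5
```

View pics/top0.png

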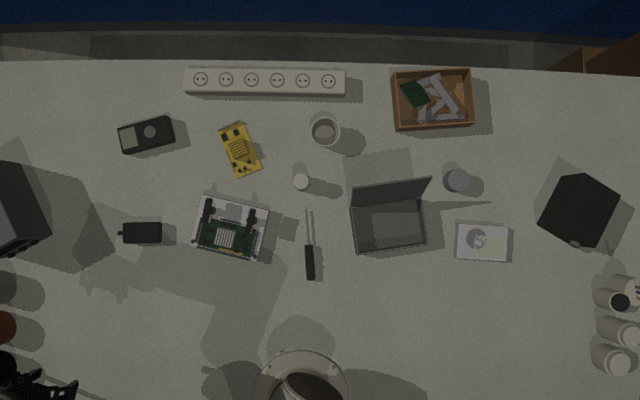

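View pics/side0.png

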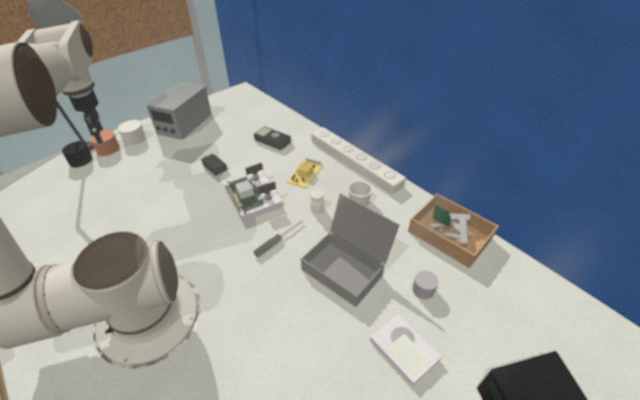

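The top picture shows the jig at (230,225) with the green card, bars at (207,210) and (251,220), the case at (390,215) with its lid open behind, and the screwdriver at (309,245). There are two card candidates, the green one on the jig at (226,237) and a yellow one at (240,150). The green one is the card, because it lies on the jig under the clamps and the yellow one is the look-alike. I'll confirm that in a crop.

```bash
python3 - <<'E'
from h import *
np.set_printoptions(precision=3,suppress=True)
a=optics.snapshot("top"); b=optics.snapshot("side")
A=cv2.resize(a[175:275,180:280],None,fx=4,fy=4,interpolation=cv2.INTER_CUBIC)
B=cv2.resize(b[155:225,215:285],(400,400),interpolation=cv2.INTER_CUBIC)
A=cv2.convertScaleAbs(A,alpha=1.6);cv2.imwrite("pics/crop1.png",np.hstack([A,B]))
for n in ['bar_a','card_mid','jig','case_in']:
    for d in finder.masks_of(n,"side")[:3]:
        m=d['mask'].astype(np.uint8);r=cv2.minAreaRect(cv2.findNonZero(m));print(n,round(d['confidence'],2),np.round(d['point']),m.sum(),np.round(cv2.boxPoints(r)).tolist())
m=finder.masks_of('case_in',"top")[0]['mask'].astype(np.uint8)
print(np.round(cv2.boxPoints(cv2.minAreaRect(cv2.findNonZero(m)))))
for d in finder.masks_of('card_mid',"top")[:2]: print(np.round(cv2.boxPoints(cv2.minAreaRect(cv2.findNonZero(d['mask'].astype(np.uint8))))).tolist())
for d in finder.masks_of('bar_a',"top")[:2]: print(np.round(cv2.boxPoints(cv2.minAreaRect(cv2.findNonZero(d['mask'].astype(np.uint8)))),1).tolist())
E
```

```text
bar_a 0.63 [268. 190.] 210 [[256.0, 187.0], [275.0, 181.0], [279.0, 195.0], [260.0, 201.0]]
bar_a 0.61 [256. 170.] 208 [[244.0, 168.0], [261.0, 161.0], [266.0, 173.0], [249.0, 181.0]]
card_mid 0.8 [246. 192.] 690 [[227.0, 183.0], [247.0, 172.0], [263.0, 202.0], [242.0, 212.0]]
card_mid 0.58 [303. 171.] 527 [[287.0, 180.0], [307.0, 153.0], [322.0, 164.0], [302.0, 191.0]]
card_mid 0.44 [404. 349.] 2640 [[367.0, 339.0], [398.0, 309.0], [443.0, 357.0], [412.0, 387.0]]
jig 0.95 [258. 205.] 936 [[223.0, 183.0], [269.0, 165.0], [285.0, 206.0], [239.0, 224.0]]
case_in 0.71 [351. 253.] 6196 [[294.0, 270.0], [342.0, 190.0], [409.0, 230.0], [361.0, 310.0]]
[[345. 187.]
 [430. 175.]
 [439. 243.]
 [355. 255.]]
[[196.0, 244.0], [203.0, 215.0], [256.0, 228.0], [249.0, 258.0]]
[[216.0, 130.0], [243.0, 119.0], [263.0, 168.0], [236.0, 179.0]]
[[200.5, 221.1999969482422], [205.6999969482422, 198.0], [215.39999389648438, 200.1999969482422], [210.1999969482422, 223.39999389648438]]
[[242.89999389648438, 232.10000610351562], [248.3000030517578, 207.6999969482422], [258.70001220703125, 210.0], [253.1999969482422, 234.39999389648438]]
```

View pics/crop1.png

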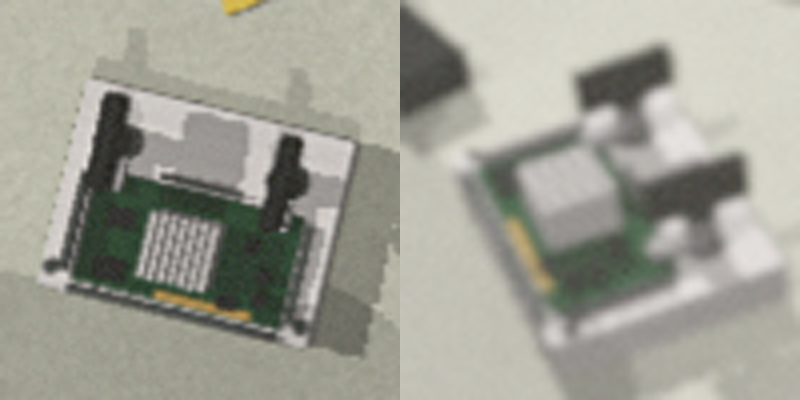

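The crop confirms it: the green card with the silver heatsink (top picture ≈(225,237)) lies on the jig under two black bars at about (207,210) and (252,220). Jig top corners are at about (203,194.5), (269,210.5), (256,262) and (190,245.5).

```bash
python3 - <<'E'
from h import *
np.set_printoptions(precision=3,suppress=True)
f=lambda u,v:(180+u/4-.4,175+v/4-.4)
P=np.array([atz("top",f(*p),.03) for p in [(92,78),(355,142),(305,348),(40,282)]])
print(P, [np.linalg.norm(P[i]-P[i-1]) for i in range(4)])
c=P.mean(0); yv=(P[0]+P[3]-P[1]-P[2])[:2]; yaw=np.arctan2(-yv[0],yv[1]); print("jig",c,np.degrees(yaw))
R=np.array([[np.cos(yaw),-np.sin(yaw)],[np.sin(yaw),np.cos(yaw)]])
for n,l in dict(L=(.037,.06),Rr=(.037,-.06),card=(-.025,0)).items(): 
    w=c[:2]+R@l; print(n,w)
H=np.array([atz("top",f(*p),.066) for p in [(158,208),(222,225),(205,290),(138,272)]]);print("hs",H.mean(0))
# check with bars
for k in (1,-1):
  for dz in (.061,.091):
    X=[np.r_[c[:2]+R@(.037+s*.033,k*.06+q*.007),dz] for s in(1,-1) for q in (1,-1)]
    print((4*(proj("top",X)+.4-[180,175])).round().tolist())
S=np.array([atz("side",p,.03) for p in []])
a=optics.snapshot("top"); A=cv2.resize(a[165:265,335:455],None,fx=5,fy=5,interpolation=cv2.INTER_CUBIC)
cv2.imwrite("pics/crop2.png",cv2.convertScaleAbs(A,alpha=1.8))
# body check in side view
for k in (1,-1):
    print("side bar",proj("side",np.r_[c[:2]+R@(.037,k*.06),.076]))
print("side jig corners", proj("side",P).round(1).tolist())
E
```

```text
[[0.575 0.286 0.03 ]
 [0.534 0.1   0.03 ]
 [0.389 0.131 0.03 ]
 [0.431 0.318 0.03 ]] [np.float64(0.14727306939515428), np.float64(0.19040018624920152), np.float64(0.14771431759978895), np.float64(0.19163880832195923)]
jig [0.482 0.209 0.03 ] -12.54388577122489
L [0.531 0.259]
Rr [0.505 0.142]
card [0.458 0.214]
hs [0.459 0.212 0.066]
[[118.0, 91.0], [137.0, 96.0], [94.0, 185.0], [114.0, 190.0]]
[[106.0, 89.0], [126.0, 94.0], [82.0, 186.0], [102.0, 191.0]]
[[288.0, 133.0], [308.0, 138.0], [265.0, 227.0], [285.0, 232.0]]
[[281.0, 132.0], [302.0, 137.0], [257.0, 229.0], [278.0, 235.0]]
side bar [[254.05  168.629]]
side bar [[266.55  187.785]]
side jig corners [[261.5, 170.4], [281.9, 200.5], [241.0, 215.2], [223.8, 182.4]]
```

View pics/crop2.png

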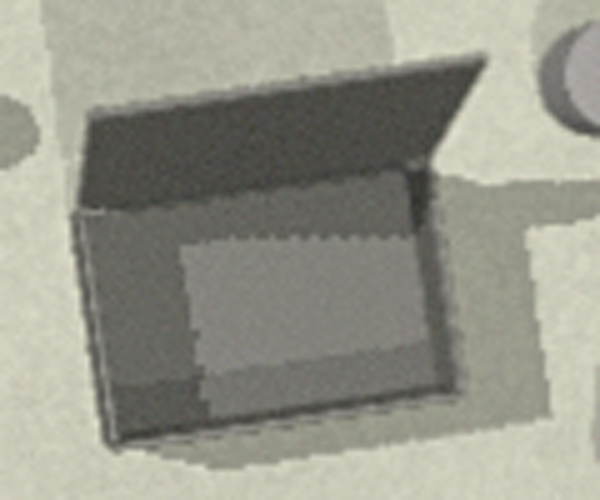

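```bash
cat >> h.py <<'E'
from scipy.spatial.transform import Rotation as Ro
np.set_printoptions(precision=3,suppress=True)
def go(x,y,z,yaw):
    """yaw deg: jaw axis = world y turned by yaw, tool down"""
    s=env.sense();R=np.array(s['ee_rot']);c,q=np.cos(np.radians(yaw)),np.sin(np.radians(yaw))
    T=np.array([[0,-q,c],[0,c,q],[-1,0,0]])
    print("shift cm",(R.T@(np.array([x,y,z])-s['eef_pos'])*100).round(2),"turn",np.degrees(Ro.from_matrix(R.T@T).as_rotvec()).round(2),"t",round(s['t'],2),"j6",np.round(s['joints'],2))
E
python3 - <<'E'
from h import *
f=lambda u,v:(335+u/5-.4,165+v/5-.4)
P=np.array([atz("top",f(*p),.052) for p in [(77,211),(430,165),(458,388),(110,440)]])
print(P,[np.linalg.norm(P[i]-P[i-1]) for i in range(4)])
c=P.mean(0); yv=(P[0]+P[3]-P[1]-P[2])[:2]; yaw=np.arctan2(-yv[0],yv[1]); print("case",c,np.degrees(yaw))
R=np.array([[np.cos(yaw),-np.sin(yaw)],[np.sin(yaw),np.cos(yaw)]])
C=[np.r_[c[:2]+R@(a,b),.052] for a,b in[(.067,.1),(.067,-.1),(-.067,-.1),(-.067,.1)]]
print("reproj",((proj("top",C)+.4-[335,165])*5).round().tolist()); print("side",proj("side",C).round().tolist())
for a in (1.6,1.75,1.9):
  E=[np.r_[c[:2]+R@(.067-.134*np.cos(a),s*.1),.055+.134*np.sin(a)] for s in(1,-1)]
  print(a,((proj("top",E)+.4-[335,165])*5).round().tolist(),E[0],E[1])
go(.531,.259,.15,-12.5)
E
```

```text
[[ 0.547 -0.127  0.052]
 [ 0.576 -0.322  0.052]
 [ 0.453 -0.339  0.052]
 [ 0.422 -0.147  0.052]] [np.float64(0.12684000331187759), np.float64(0.1978902008569045), np.float64(0.12420612435155097), np.float64(0.19516189182358462)]
case [ 0.5   -0.234  0.052] 8.856646150681936
reproj [[74.0, 205.0], [430.0, 156.0], [464.0, 396.0], [107.0, 447.0]]
side [[329.0, 230.0], [384.0, 264.0], [356.0, 296.0], [299.0, 257.0]]
1.6 [[99.0, 193.0], [506.0, 137.0]] [ 0.554 -0.124  0.189] [ 0.585 -0.322  0.189]
1.75 [[93.0, 152.0], [499.0, 97.0]] [ 0.574 -0.121  0.187] [ 0.605 -0.319  0.187]
1.9 [[86.0, 112.0], [490.0, 58.0]] [ 0.593 -0.118  0.182] [ 0.624 -0.316  0.182]
shift cm [  8.13 -19.73  45.43] turn [-1.24 -0.    0.  ] t 1.0 j6 [ 1.2   0.15  1.44  0.    1.55 -0.13]
```

Emit:
{"name": "step_arm", "arguments": {
  "commands": [0, -8.7, 20, -1.3, 0, 0, 0, 0, -8.7, 20, -1.3, 0, 0, 0, 0, -8.7, 20, -1.3, 0, 0, 0.3, 0, -8.7, 20, -1.3, 0, 0, 0.5, 0, -8.7, 20, -1.3, 0, 0, 0.5]
}}

```text
t: 1.42
eef_pos: [0.3035, 0.431, 0.2314]
ee_rot: [[0.0, 0.215, 0.977], [0.0, 0.977, -0.215], [-1.0, 0.0, 0.0]]
contact_force: [0.2, 0.7, 0.4]
finger_gap: 0.602
```

Emit:
{"name": "step_arm", "arguments": {
  "commands": [0, -8.2, 18, 0, 0, 0, 0.4, 0, -8.2, 18, 0, 0, 0, 0.4, 0, -8.2, 18, 0, 0, 0, 0.4, 3, -10, 22, 0, 0, 0, 0.4, 5, -11.9, 25.9, 0, 0, 0, 0.4]
}}

```text
t: 1.83
eef_pos: [0.4679, 0.3076, 0.2086]
ee_rot: [[0.002, 0.216, 0.976], [0.001, 0.976, -0.216], [-1.0, 0.001, 0.002]]
contact_force: [0.8, 0.9, -0.6]
finger_gap: 0.603
```

```bash
python3 - <<'E'
from h import *
go(.531,.259,.060,-12.5)
E
```

```text
shift cm [14.87 -3.41  7.18] turn [ 0.05  0.1  -0.08] t 1.83 j6 [ 0.44  0.13  1.51 -0.    1.5  -0.91]
```

Emit:
{"name": "step_arm", "arguments": {
  "commands": [2, -3.4, 7.2, 0, 0, 0, 0.4, 4, -3.4, 7.2, 0, 0, 0, 0.4, 7, -3.4, 7.2, 0, 0, 0, 0.4, 10, -3.4, 7.2, 0, 0, 0, 0.4, 10, -3.4, 7.2, 0, 0, 0, 0.4]
}}

```text
t: 2.25
eef_pos: [0.527, 0.2588, 0.1019]
ee_rot: [[-0.008, 0.217, 0.976], [-0.003, 0.976, -0.217], [-1.0, -0.004, -0.007]]
contact_force: [-0.8, 0.2, -1.3]
finger_gap: 0.598
```

```bash
python3 - <<'E'
from h import *
a=optics.snapshot("top");b=optics.snapshot("side")
A=cv2.resize(a[165:265,170:270],(400,400),interpolation=cv2.INTER_CUBIC)
B=cv2.resize(b[125:225,205:305],(400,400),interpolation=cv2.INTER_CUBIC)
cv2.imwrite("pics/c3.png",cv2.convertScaleAbs(np.hstack([A,B]),alpha=1.4))
go(.531,.259,.060,-12.5)
E
```

```text
shift cm [ 4.81 -0.09  0.25] turn [ 0.06 -0.06  0.04] t 2.35 j6 [ 0.33  0.25  1.57 -0.    1.32 -1.03]
```

View pics/c3.png

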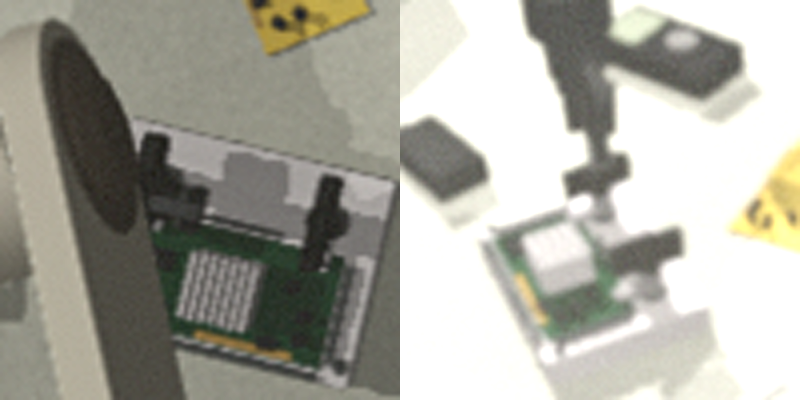

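The gripper stands over the left bar at about (598,160) in the crop. I'll go down and grip it.

Emit:
{"name": "step_arm", "arguments": {
  "commands": [2.5, -0.1, 0.2, 0, 0, 0, 0.4, 4.6, -0.1, 0.2, 0, 0, 0, 0.4, 4.7, -0.1, 0.2, 0, 0, 0, 0.7, 4.7, -0.1, 0.2, 0, 0, 0, 1, 4.7, -0.1, 0.2, 0, 0, 0, 1]
}}

```text
t: 2.77
eef_pos: [0.5316, 0.2601, 0.0635]
ee_rot: [[0.003, 0.215, 0.977], [0.002, 0.977, -0.215], [-1.0, 0.002, 0.002]]
contact_force: [-2.2, 4.3, -3.1]
finger_gap: 0.238
```

Emit:
{"name": "step_arm", "arguments": {
  "commands": [0, 0, 0, 0, 0, 0, 1, 0, 0, 0, 0, 0, 0, 1, 0, 0, 0, 0, 0, 0, 1]
}}

```text
t: 3.02
eef_pos: [0.5314, 0.2601, 0.0635]
ee_rot: [[0.003, 0.215, 0.977], [0.002, 0.977, -0.215], [-1.0, 0.002, 0.002]]
contact_force: [-1.5, 5.9, -1.7]
finger_gap: 0.236
```

```bash
python3 - <<'E'
from h import *
s=env.sense();print(s['wrist_torque'],s['contact_force'],s['finger_gap']);go(.531,.259,.060,-12.5)
E
```

```text
[ 0.861  0.244 -0.   ] [-1.549  5.892 -1.747] 0.23621500105986817
shift cm [ 0.35 -0.12 -0.02] turn [ 0.1   0.12 -0.13] t 3.02 j6 [ 0.32  0.29  1.62  0.    1.23 -1.03]
```

Emit:
{"name": "step_arm", "arguments": {
  "commands": [0, 0, 0, 5, 0, 0, 1, 0, 0, 0, 10, 0, 0, 1, 0, 0, 0, 10, 0, 0, 1]
}}

```text
t: 3.27
eef_pos: [0.5299, 0.2608, 0.0633]
ee_rot: [[-0.001, 0.387, 0.922], [0.003, 0.922, -0.387], [-1.0, 0.002, -0.002]]
contact_force: [-16.5, 12.7, 7.7]
finger_gap: 0.24
```

```bash
python3 - <<'E'
from h import *
s=env.sense();print(s['wrist_torque'],s['contact_force'],s['finger_gap'],s['tau']);go(.531,.259,.060,-12.5)
E
```

```text
[ 2.109  3.021 -0.036] [-16.488  12.707   7.671] 0.23968518501060904 [-12.448 -75.149 -55.629  -6.036  -4.698   2.818]
shift cm [ 0.33 -0.13  0.17] turn [-10.24  -0.09  -0.14] t 3.27 j6 [ 0.33  0.29  1.62  0.    1.23 -0.85]
```

Emit:
{"name": "step_arm", "arguments": {
  "commands": [0, 0, 0, -7, 0, 0, 1, 0, 0, 0, -14, 0, 0, 1, 0, 0, 0, -20, 0, 0, 1, 0, 0, 0, -20, 0, 0, 1]
}}

```text
t: 3.6
eef_pos: [0.5298, 0.2604, 0.064]
ee_rot: [[-0.001, 0.034, 0.999], [0.002, 0.999, -0.034], [-1.0, 0.002, -0.001]]
contact_force: [-19.6, 4.5, 14.5]
finger_gap: 0.24
```

```bash
python3 - <<'E'
from h import *
s=env.sense();print(s['wrist_torque'],s['contact_force'],s['finger_gap'],s['tau']);go(.531,.259,.060,-12.5)
a=optics.snapshot("top");b=optics.snapshot("side")
A=cv2.resize(a[165:265,170:270],(400,400),interpolation=cv2.INTER_CUBIC)
B=cv2.resize(b[125:225,205:305],(400,400),interpolation=cv2.INTER_CUBIC)
cv2.imwrite("pics/c4.png",cv2.convertScaleAbs(np.hstack([A,B]),alpha=1.1))
E
```

```text
[0.842 3.559 0.097] [-19.559   4.498  14.454] 0.23958751276214035 [ -7.661 -71.693 -54.568  -3.296  -5.736  -3.836]
shift cm [ 0.4  -0.13  0.13] turn [10.55 -0.05 -0.09] t 3.6 j6 [ 0.33  0.29  1.62  0.    1.23 -1.21]
```

View pics/c4.png

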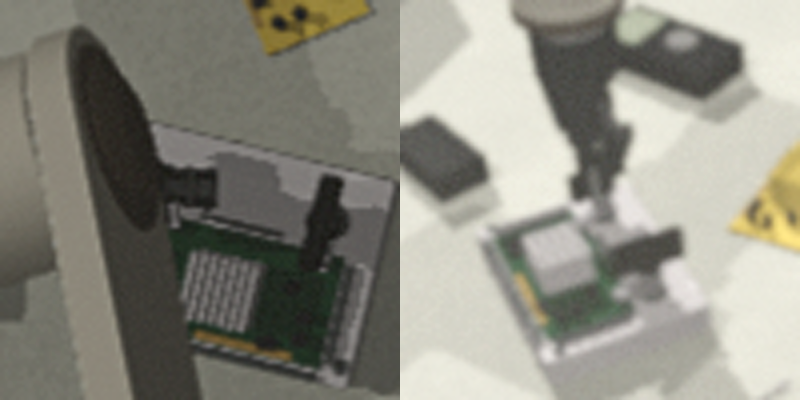

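```bash
python3 - <<'E'
from h import *
for yaw in (-22,-12.5,-2,8):
    c,q=np.cos(np.radians(yaw)),np.sin(np.radians(yaw));X=[[.531+k*c*.033,.259+k*q*.033,z] for k in(-1,1) for z in (.063,.093)]
    print(yaw,((proj("side",X)-[205,125])*4+[400,0]).round().tolist())
E
```

```text
-22 [[562.0, 194.0], [557.0, 167.0], [634.0, 179.0], [630.0, 152.0]]
-12.5 [[563.0, 197.0], [558.0, 171.0], [632.0, 175.0], [628.0, 149.0]]
-2 [[566.0, 201.0], [561.0, 174.0], [629.0, 172.0], [625.0, 146.0]]
8 [[570.0, 204.0], [565.0, 177.0], [625.0, 169.0], [621.0, 143.0]]
```

Emit:
{"name": "step_arm", "arguments": {
  "commands": [0, 0, 0, -7, 0, 0, 1, 0, 0, 0, -14, 0, 0, 1, 0, 0, 0, -20, 0, 0, 1, 0, 0, 0, -20, 0, 0, 1]
}}

```text
t: 4.03
eef_pos: [0.53, 0.2598, 0.0646]
ee_rot: [[-0.0, -0.31, 0.951], [0.001, 0.951, 0.31], [-1.0, 0.001, 0.0]]
contact_force: [-20.9, -2.0, 22.9]
finger_gap: 0.238
```

```bash
python3 - <<'E'
from h import *
s=env.sense();print(s['wrist_torque'],s['contact_force'],s['finger_gap'],s['tau']);go(.531,.259,.060,-12.5)
a=optics.snapshot("side")
for d in finder.masks_of('bar_a','side')[:3]: print(d['confidence'],d['point'],((cv2.boxPoints(cv2.minAreaRect(cv2.findNonZero(d['mask'].astype(np.uint8))))-[205,125])*4+[400,0]).tolist())
E
```

```text
[-0.396  3.875 -0.01 ] [-20.861  -1.962  22.923] 0.23837490347756066 [ -4.464 -67.329 -53.072  -1.485  -6.942  -3.853]
shift cm [ 0.46 -0.1   0.07] turn [30.54  0.   -0.05] t 4.03 j6 [ 0.32  0.29  1.62  0.    1.23 -1.56]
0.62 [254.3, 174.2] [[569.1765747070312, 168.7059326171875], [602.1177368164062, 160.4705810546875], [617.647216796875, 222.5882568359375], [584.7059936523438, 230.8236083984375]]
0.49 [265.9, 187.6] [[600.7547607421875, 242.64141845703125], [683.1697998046875, 219.09429931640625], [700.3773193359375, 279.32073974609375], [617.9622802734375, 302.86785888671875]]
```

Turning counter-clockwise raises the upward force (7.7 → 14.5 → 22.9 N) and lifts the tool, so the left knob loosens counter-clockwise. I'll carry on that way and let the tool rise with the bar.

Emit:
{"name": "step_arm", "arguments": {
  "commands": [-0.2, 0, -0.1, -7, 0, 0, 1, -0.25, 0, -0.1, -14, 0, 0, 1, -0.3, 0, -0.1, -21, 0, 0, 1, -0.3, 0, -0.1, -28, 0, 0, 1, -0.35, 0, -0.1, -35, 0, 0, 1]
}}

```text
t: 4.55
eef_pos: [0.53, 0.2586, 0.0668]
ee_rot: [[0.001, -0.798, 0.603], [-0.0, 0.603, 0.798], [-1.0, -0.001, 0.0]]
contact_force: [-4.1, -5.8, -1.5]
finger_gap: 0.235
```

Emit:
{"name": "step_arm", "arguments": {
  "commands": [0, 0, 0, -7, 0, 0, 1, -0.1, 0, 0, -14, 0, 0, 1, -0.1, 0, 0, -14, 0, 0, 1]
}}

```text
t: 4.8
eef_pos: [0.5304, 0.2584, 0.0677]
ee_rot: [[0.002, -0.921, 0.389], [-0.001, 0.389, 0.921], [-1.0, -0.002, 0.0]]
contact_force: [0.4, -6.1, -4.2]
finger_gap: 0.235
```

```bash
python3 - <<'E'
from h import *
s=env.sense();print(s['wrist_torque'],s['contact_force'],s['finger_gap']);go(.531,.259,.060,-12.5)
E
```

```text
[-1.229  0.029  0.138] [ 0.394 -6.1   -4.19 ] 0.23528623222564934
shift cm [ 0.77 -0.03  0.08] turn [79.59  0.09  0.1 ] t 4.8 j6 [ 0.32  0.29  1.61 -0.    1.24 -2.42]
```

Emit:
{"name": "step_arm", "arguments": {
  "commands": [0, 0, 0, 0, 0, 0, 0.5, 0, 0, 0, 0, 0, 0, 0.4, 0, 0, 0, 0, 0, 0, 0.4, -3, 0, 0, 0, 0, 0, 0.4, -7, 0, 0, 0, 0, 0, 0.4]
}}

```text
t: 5.22
eef_pos: [0.5284, 0.2584, 0.1341]
ee_rot: [[-0.005, -0.917, 0.398], [-0.001, 0.398, 0.917], [-1.0, 0.004, -0.003]]
contact_force: [0.9, 0.5, 0.9]
finger_gap: 0.599
```

```bash
python3 - <<'E'
from h import *
go(.505,.142,.12,-12.5)
E
```

```text
shift cm [  1.44  -2.49 -11.61] turn [79.05 -0.3  -0.05] t 5.22 j6 [ 0.32  0.23  1.54  0.    1.37 -2.41]
```

Emit:
{"name": "step_arm", "arguments": {
  "commands": [0, -0.5, -2.5, 7, 0, 0, 0.4, 0, -1, -5, 14, 0, 0, 0.4, 0, -1.5, -7.5, 21, 0, 0, 0.4, 0, -2, -9, 28, 0, 0, 0.4, 0, -2.5, -11.6, 35, 0, 0, 0.4]
}}

```text
t: 5.63
eef_pos: [0.5069, 0.1423, 0.1364]
ee_rot: [[0.002, -0.518, 0.855], [0.001, 0.855, 0.518], [-1.0, -0.0, 0.002]]
contact_force: [0.5, -0.5, -0.6]
finger_gap: 0.6
```

Emit:
{"name": "step_arm", "arguments": {
  "commands": [0, 0, 0, 7, 0, 0, 0.4, 0, 0, 0, 14, 0, 0, 0.4, 0, 0, 0, 21, 0, 0, 0.4, 0, 0, 0, 28, 0, 0, 0.4, 0, 0, 0, 35, 0, 0, 0.4]
}}

```text
t: 6.05
eef_pos: [0.5069, 0.1424, 0.1363]
ee_rot: [[0.001, 0.066, 0.998], [0.0, 0.998, -0.066], [-1.0, 0.0, 0.001]]
contact_force: [-0.4, 0.3, 0.3]
finger_gap: 0.6
```

```bash
python3 - <<'E'
from h import *
go(.504,.142,.064,-12.5)
a=optics.snapshot("top");b=optics.snapshot("side")
A=cv2.resize(a[165:265,170:270],(400,400),interpolation=cv2.INTER_CUBIC)
B=cv2.resize(b[125:225,205:305],(400,400),interpolation=cv2.INTER_CUBIC)
cv2.imwrite("pics/c5.png",cv2.convertScaleAbs(np.hstack([A,B]),alpha=1.1))
E
```

```text
shift cm [ 7.23 -0.06 -0.29] turn [ 8.69  0.07 -0.02] t 6.05 j6 [ 0.13  0.1   1.69  0.    1.35 -1.38]
```

View pics/c5.png

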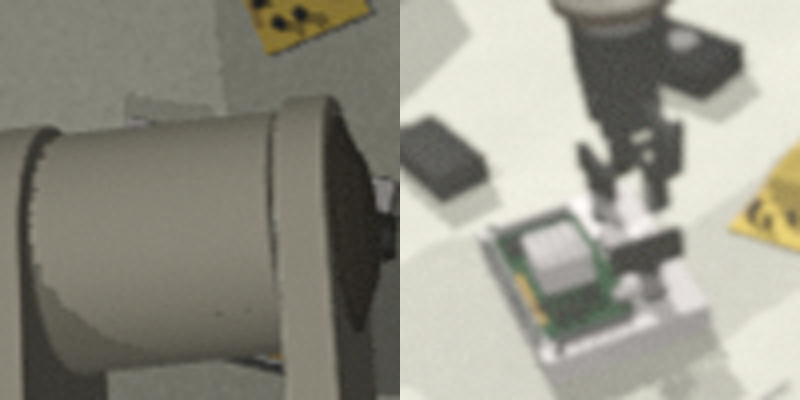

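The left bar now stands turned at about (605,190) in the crop, and the card has not moved. I'll grip the right bar, which should loosen clockwise, and check that by the force and rise.

Emit:
{"name": "step_arm", "arguments": {
  "commands": [2, -0.1, -0.3, 6, 0, 0, 0.4, 4.5, -0.1, -0.3, 8.7, 0, 0, 0.4, 7.3, -0.1, -0.3, 8.7, 0, 0, 0.4, 7.3, -0.1, -0.3, 8.7, 0, 0, 0.7, 7.3, -0.1, -0.3, 8.7, 0, 0, 1]
}}

```text
t: 6.57
eef_pos: [0.5032, 0.1415, 0.0624]
ee_rot: [[-0.002, 0.207, 0.978], [-0.0, 0.978, -0.207], [-1.0, -0.001, -0.002]]
contact_force: [-0.4, 3.1, 0.6]
finger_gap: 0.331
```

Emit:
{"name": "step_arm", "arguments": {
  "commands": [0, 0, 0, 0, 0, 0, 1, 0, 0, 0, 0, 0, 0, 1, 0, 0, 0, 0, 0, 0, 1, 0, 0, 0, 0, 0, 0, 1]
}}

```text
t: 6.9
eef_pos: [0.5036, 0.1427, 0.0637]
ee_rot: [[0.0, 0.208, 0.978], [0.002, 0.978, -0.208], [-1.0, 0.002, -0.0]]
contact_force: [-1.6, 11.3, -11.3]
finger_gap: 0.239
```

Emit:
{"name": "step_arm", "arguments": {
  "commands": [0, 0, 0, 7, 0, 0, 1, 0, 0, 0, 14, 0, 0, 1, 0, 0, 0, 20, 0, 0, 1, 0, 0, 0, 20, 0, 0, 1]
}}

```text
t: 7.23
eef_pos: [0.5039, 0.1431, 0.0644]
ee_rot: [[0.001, 0.536, 0.844], [0.003, 0.844, -0.536], [-1.0, 0.003, -0.0]]
contact_force: [-3.1, 14.7, -3.6]
finger_gap: 0.238
```

```bash
python3 - <<'E'
from h import *
s=env.sense();print(s['wrist_torque'],s['contact_force'],s['finger_gap'],s['tau']);go(.504,.142,.064,-12.5)
E
```

```text
[ 2.339  0.697 -0.062] [-3.105 14.674 -3.612] 0.23782464713806173 [ -8.103 -67.965 -53.077  -4.435  -0.59    3.852]
shift cm [ 0.04 -0.09  0.07] turn [-19.91   0.01  -0.18] t 7.23 j6 [ 0.13  0.16  1.78  0.    1.2  -0.88]
```

The force and height rise again while turning clockwise, as expected for the left-hand thread.

Emit:
{"name": "step_arm", "arguments": {
  "commands": [-0.05, 0.1, 0, 7, 0, 0, 1, -0.1, 0.1, 0, 14, 0, 0, 1, -0.1, 0.1, 0, 21, 0, 0, 1, -0.15, 0.1, 0, 28, 0, 0, 1, -0.2, 0.1, 0, 35, 0, 0, 1]
}}

```text
t: 7.65
eef_pos: [0.5044, 0.144, 0.0661]
ee_rot: [[0.001, 0.923, 0.385], [0.003, 0.385, -0.923], [-1.0, 0.002, -0.002]]
contact_force: [1.8, 17.1, -10.5]
finger_gap: 0.24
```

Emit:
{"name": "step_arm", "arguments": {
  "commands": [0, 0, 0, 7, 0, 0, 1, -0.05, 0, 0, 14, 0, 0, 1, -0.1, 0, 0, 21, 0, 0, 1, -0.1, 0, 0, 25, 0, 0, 1, -0.1, 0, 0, 25, 0, 0, 1]
}}

```text
t: 8.07
eef_pos: [0.5049, 0.1443, 0.0672]
ee_rot: [[0.002, 0.999, -0.04], [0.004, -0.04, -0.999], [-1.0, 0.002, -0.004]]
contact_force: [4.0, 18.7, -11.2]
finger_gap: 0.239
```

Emit:
{"name": "step_arm", "arguments": {
  "commands": [0, 0, 0, 0, 0, 0, 0.5, 0, 0, 0, 0, 0, 0, 0.4, 0, 0, 0, 0, 0, 0, 0.4, -4, 0, 0, 0, 0, 0, 0.2, -8, 0, 0, 0, 0, 0, 0]
}}

```text
t: 8.48
eef_pos: [0.5031, 0.142, 0.1458]
ee_rot: [[-0.003, 0.999, -0.036], [-0.001, -0.036, -0.999], [-1.0, -0.003, 0.001]]
contact_force: [1.8, -1.1, 1.3]
finger_gap: 0.861
```

```bash
python3 - <<'E'
from h import *
go(.3,.3,.2,-12.5)
E
```

```text
shift cm [ -5.36 -20.88 -15.04] turn [-79.59  -0.09   0.19] t 8.48 j6 [ 0.13  0.09  1.68 -0.    1.37  0.16]
```

Emit:
{"name": "step_arm", "arguments": {
  "commands": [-2, 0, 0, -7, 0, 0, 0.15, -2, 0, 0, -14, 0, 0, 0.2, -2, 0, 0, -21, 0, 0, 0.2, -2, 0, 0, -28, 0, 0, 0.2, -2, 0, 0, -35, 0, 0, 0.2]
}}

```text
t: 8.9
eef_pos: [0.5043, 0.1422, 0.1666]
ee_rot: [[0.001, 0.836, 0.548], [-0.0, 0.548, -0.836], [-1.0, 0.001, 0.001]]
contact_force: [0.4, -0.4, -0.1]
finger_gap: 0.802
```

Emit:
{"name": "step_arm", "arguments": {
  "commands": [0, 0, 0, -7, 0, 0, 0.2, 0, 0, 0, -14, 0, 0, 0.2, 0, 0, 0, -21, 0, 0, 0.2, 0, 0, 0, -28, 0, 0, 0.2, 0, 0, 0, -35, 0, 0, 0.2]
}}

```text
t: 9.32
eef_pos: [0.5043, 0.1422, 0.1664]
ee_rot: [[0.001, 0.37, 0.929], [-0.0, 0.929, -0.37], [-1.0, 0.0, 0.001]]
contact_force: [-0.1, -0.1, 0.4]
finger_gap: 0.794
```

```bash
python3 - <<'E'
from h import *
go(.38,.0,.20,-12.5)
E
```

```text
shift cm [ -3.37 -17.81  -6.27] turn [-9.25  0.06 -0.01] t 9.32 j6 [ 0.13  0.07  1.65 -0.    1.41 -1.06]
```

Emit:
{"name": "step_arm", "arguments": {
  "commands": [-3, -17.8, -6.3, -7, 0, 0, 0.2, -3, -17.8, -6.3, -9.2, 0, 0, 0.2, -3, -17.8, -6.3, -9.2, 0, 0, 0.2, -3, -17.8, -6.3, -9.2, 0, 0, 0.2, -3, -17.8, -6.3, -9.2, 0, 0, 0.2]
}}

```text
t: 9.73
eef_pos: [0.3766, -0.0005, 0.1968]
ee_rot: [[0.002, 0.223, 0.975], [-0.001, 0.975, -0.223], [-1.0, -0.001, 0.002]]
contact_force: [0.0, -0.7, 0.7]
finger_gap: 0.803
```

```bash
python3 - <<'E'
from h import *
a=optics.snapshot("top");b=optics.snapshot("side")
A=cv2.resize(a[175:275,180:280],None,fx=4,fy=4,interpolation=cv2.INTER_CUBIC)
B=cv2.resize(b[155:225,215:285],(400,400),interpolation=cv2.INTER_CUBIC)
cv2.imwrite("pics/c6.png",cv2.convertScaleAbs(np.hstack([A,B]),alpha=1.3))
go(.458,.213,.12,-12.5)
E
```

```text
shift cm [ 7.72 22.67  3.01] turn [-0.55  0.2   0.05] t 9.83 j6 [-0.21 -0.27  1.9  -0.    1.5  -1.55]
```

View pics/c6.png

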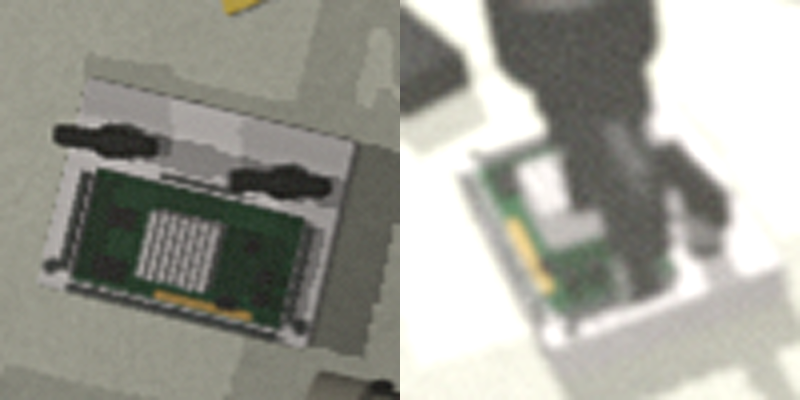

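Both bars now lie roughly along the jig's long side, at crop (105,138) and (282,183), which is turned about 80–90°. The card and heatsink are unmoved, with the heatsink at crop (180,250). Next I'll fetch the card.

Emit:
{"name": "step_arm", "arguments": {
  "commands": [0, 22.7, 3, 0, 0, 0, 0.2, 0, 22.7, 3, 0, 0, 0, 0.2, 0, 22.7, 3, 0, 0, 0, 0.2, 0, 22.7, 3, 0, 0, 0, 0.2, 1, 22.7, 3, -0.5, 0, 0, 0.2]
}}

```text
t: 10.25
eef_pos: [0.4523, 0.1987, 0.1904]
ee_rot: [[0.003, 0.215, 0.977], [0.001, 0.977, -0.215], [-1.0, 0.001, 0.003]]
contact_force: [0.6, -1.3, 0.6]
finger_gap: 0.798
```

Emit:
{"name": "step_arm", "arguments": {
  "commands": [4, 2.2, 0.3, 0, 0, 0, 0.2, 7, 2.2, 0.3, 0, 0, 0, 0.2, 9, 2.2, 0.3, 0, 0, 0, 0.2, 9, 2.2, 0.3, 0, 0, 0, 0.2]
}}

```text
t: 10.58
eef_pos: [0.4572, 0.2171, 0.0949]
ee_rot: [[-0.006, 0.214, 0.977], [-0.002, 0.977, -0.214], [-1.0, -0.003, -0.005]]
contact_force: [-0.4, 0.4, -0.2]
finger_gap: 0.803
```

```bash
python3 - <<'E'
from h import *
go(.459,.213,.04,-12.5)
E
```

```text
shift cm [ 5.49 -0.34  0.3 ] turn [ 0.17 -0.31  0.18] t 10.58 j6 [ 0.29  0.1   1.78 -0.    1.27 -1.06]
```

Emit:
{"name": "step_arm", "arguments": {
  "commands": [2, -0.4, 0.2, 0, 0, 0, 0.2, 4, -0.4, 0.2, 0, 0, 0, 0.2, 5.3, -0.4, 0.2, 0, 0, 0, 0.2, 5.3, -0.4, 0.2, 0, 0, 0, 0.2]
}}

```text
t: 10.92
eef_pos: [0.4598, 0.2122, 0.0452]
ee_rot: [[-0.002, 0.215, 0.977], [-0.001, 0.977, -0.215], [-1.0, -0.001, -0.001]]
contact_force: [-1.9, 0.8, -0.2]
finger_gap: 0.797
```

Emit:
{"name": "step_arm", "arguments": {
  "commands": [0, 0, 0, 0, 0, 0, 0.4, 0, 0, 0, 0, 0, 0, 0.6, 0, 0, 0, 0, 0, 0, 1, 0, 0, 0, 0, 0, 0, 1, 0, 0, 0, 0, 0, 0, 1]
}}

```text
t: 11.33
eef_pos: [0.4612, 0.2128, 0.0481]
ee_rot: [[0.003, 0.215, 0.977], [0.001, 0.977, -0.215], [-1.0, 0.001, 0.003]]
contact_force: [-1.8, 0.0, 7.5]
finger_gap: 0.523
```

Emit:
{"name": "step_arm", "arguments": {
  "commands": [0, 0, 0, 0, 0, 0, 1, -1, 0, 0, 0, 0, 0, 1, -3, 0, 0, 0, 0, 0, 1, -6, 0, 0, 0, 0, 0, 1, -9, 0, 0, 0, 0, 0, 1]
}}

```text
t: 11.75
eef_pos: [0.4597, 0.2123, 0.138]
ee_rot: [[-0.0, 0.215, 0.977], [-0.0, 0.977, -0.215], [-1.0, -0.0, -0.0]]
contact_force: [0.7, 1.2, -3.9]
finger_gap: 0.521
```

Emit:
{"name": "step_arm", "arguments": {
  "commands": [-2, 0, 0, 0, 0, 0, 1, -2, 0, 0, 0, 0, 0, 1]
}}

```text
t: 11.92
eef_pos: [0.4618, 0.2129, 0.1617]
ee_rot: [[0.007, 0.215, 0.977], [0.002, 0.977, -0.215], [-1.0, 0.004, 0.007]]
contact_force: [0.9, -0.2, -2.7]
finger_gap: 0.518
```

```bash
python3 - <<'E'
from h import *
b=optics.snapshot("side")
B=cv2.resize(b[85:235,185:335],(600,600),interpolation=cv2.INTER_CUBIC)
cv2.imwrite("pics/c7.png",B)
go(.5,-.234,.16,8.9)
E
```

```text
shift cm [ -0.14 -42.78  13.42] turn [-21.34   0.27  -0.08] t 11.97 j6 [ 0.28  0.04  1.7  -0.    1.39 -1.07]
```

View pics/c7.png

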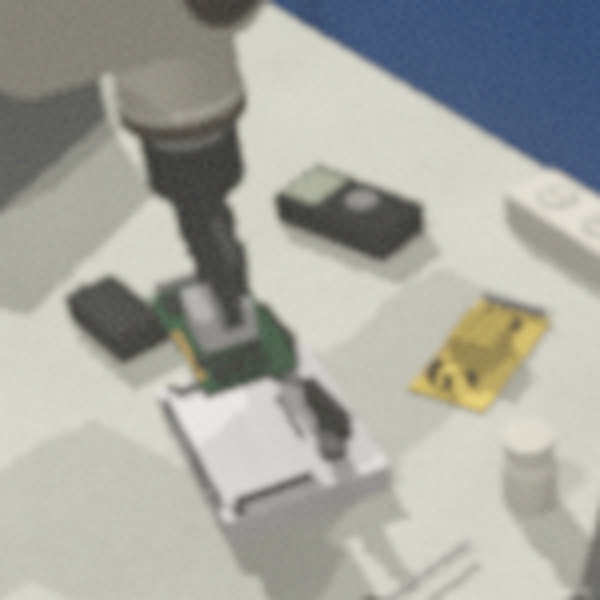

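The card hangs level in the gripper at about (225,330) and the jig is empty. I'll carry it to the case.

Emit:
{"name": "step_arm", "arguments": {
  "commands": [0, -4, 1.2, -5, 0, 0, 1, 0, -8, 2.5, -10, 0, 0, 1, 0, -12, 3.7, -15, 0, 0, 1, 0, -16, 5, -19, 0, 0, 1, 0, -20, 6.3, -21.3, 0, 0, 1]
}}

```text
t: 12.38
eef_pos: [0.4775, 0.0032, 0.1552]
ee_rot: [[-0.001, -0.159, 0.987], [0.0, 0.987, 0.159], [-1.0, 0.0, -0.001]]
contact_force: [0.4, -0.3, -3.5]
finger_gap: 0.522
```

```bash
python3 - <<'E'
from h import *
go(.5,-.234,.16,8.9)
E
```

```text
shift cm [ -0.49 -23.77  -1.55] turn [ 0.23 -0.06 -0.02] t 12.38 j6 [-0.15 -0.01  1.77 -0.    1.39 -1.89]
```

Emit:
{"name": "step_arm", "arguments": {
  "commands": [-0.5, -4, -0.3, 0, 0, 0, 1, -0.5, -8, -0.6, 0, 0, 0, 1, -0.5, -12, -0.9, 0, 0, 0, 1, -0.5, -16, -1.2, 0, 0, 0, 1, -0.5, -20, -1.5, 0, 0, 0, 1]
}}

```text
t: 12.8
eef_pos: [0.4936, -0.1969, 0.1601]
ee_rot: [[-0.001, -0.154, 0.988], [0.001, 0.988, 0.154], [-1.0, 0.001, -0.001]]
contact_force: [0.7, 1.0, -3.4]
finger_gap: 0.521
```

Emit:
{"name": "step_arm", "arguments": {
  "commands": [0, -3, 0, 0, 0, 0, 1, 0, -3.8, 0, 0, 0, 0, 1, 0, -3.8, 0, 0, 0, 0, 1]
}}

```text
t: 13.05
eef_pos: [0.4997, -0.2345, 0.1595]
ee_rot: [[-0.002, -0.151, 0.988], [0.001, 0.988, 0.151], [-1.0, 0.001, -0.002]]
contact_force: [0.6, 0.6, -4.5]
finger_gap: 0.522
```

```bash
python3 - <<'E'
from h import *
go(.5,-.234,.026,8.9)
E
```

```text
shift cm [13.35  0.03  0.06] turn [-0.19 -0.1  -0.06] t 13.05 j6 [-0.58  0.14  1.6  -0.    1.41 -2.3 ]
```

Emit:
{"name": "step_arm", "arguments": {
  "commands": [3, 0, 0, 0, 0, 0, 1, 6, 0, 0, 0, 0, 0, 1, 9, 0, 0, 0, 0, 0, 1, 11.5, 0, 0, 0, 0, 0, 1, 12.7, 0, 0, 0, 0, 0, 1]
}}

```text
t: 13.47
eef_pos: [0.4986, -0.2305, 0.0303]
ee_rot: [[-0.004, -0.155, 0.988], [0.003, 0.988, 0.155], [-1.0, 0.003, -0.004]]
contact_force: [-1.0, 0.9, -4.3]
finger_gap: 0.522
```

Emit:
{"name": "step_arm", "arguments": {
  "commands": [0.5, 0, 0, 0, 0, 0, 1, 0.7, 0, 0, 0, 0, 0, 1, 0.7, 0, 0, 0, 0, 0, 1]
}}

```text
t: 13.72
eef_pos: [0.5007, -0.2325, 0.0276]
ee_rot: [[0.001, -0.154, 0.988], [-0.001, 0.988, 0.154], [-1.0, -0.001, 0.001]]
contact_force: [-0.7, 0.8, -3.0]
finger_gap: 0.52
```

Emit:
{"name": "step_arm", "arguments": {
  "commands": [0.3, 0, 0, 0, 0, 0, 1, 0.5, 0, 0, 0, 0, 0, 1, 0.5, 0, 0, 0, 0, 0, 1, 0.5, 0, 0, 0, 0, 0, 1]
}}

```text
t: 14.05
eef_pos: [0.5009, -0.233, 0.0231]
ee_rot: [[0.002, -0.154, 0.988], [-0.001, 0.988, 0.154], [-1.0, -0.001, 0.002]]
contact_force: [-1.1, 0.5, 5.7]
finger_gap: 0.522
```

The card is on the floor. I'll release it and lift away.

Emit:
{"name": "step_arm", "arguments": {
  "commands": [0, 0, 0, 0, 0, 0, 0.3, 0, 0, 0, 0, 0, 0, 0.2, 0, 0, 0, 0, 0, 0, 0.2, -2, 0, 0, 0, 0, 0, 0.2, -5, 0, 0, 0, 0, 0, 0.2]
}}

```text
t: 14.47
eef_pos: [0.4989, -0.2319, 0.0701]
ee_rot: [[-0.004, -0.154, 0.988], [0.002, 0.988, 0.154], [-1.0, 0.003, -0.004]]
contact_force: [0.8, -0.9, 0.3]
finger_gap: 0.803
```

Emit:
{"name": "step_arm", "arguments": {
  "commands": [-4, 0, 0, 0, 0, 0, 0.2, -8, 0, 0, 0, 0, 0, 0.3, -12, 0, 0, 0, 0, 0, 0.6, -16, 0, 0, 0, 0, 0, 1, -18, 0, 0, 0, 0, 0, 1]
}}

```text
t: 14.88
eef_pos: [0.5008, -0.2329, 0.2571]
ee_rot: [[0.005, -0.154, 0.988], [-0.003, 0.988, 0.154], [-1.0, -0.004, 0.004]]
contact_force: [0.2, 0.3, 0.2]
finger_gap: 0.28
```

```bash
python3 - <<'E'
from h import *
b=optics.snapshot("side");a=optics.snapshot("top")
B=cv2.resize(b[170:320,275:425],(400,400),interpolation=cv2.INTER_CUBIC)
A=cv2.resize(a[155:275,330:450],(400,400),interpolation=cv2.INTER_CUBIC)
cv2.imwrite("pics/c8.png",np.hstack([A,B]))
go(.63,-.214,.27,8.9)
E
```

```text
shift cm [-1.31 -0.09 13.03] turn [-0.04  0.28  0.26] t 14.98 j6 [-0.57  0.09  1.45 -0.    1.59 -2.3 ]
```

View pics/c8.png

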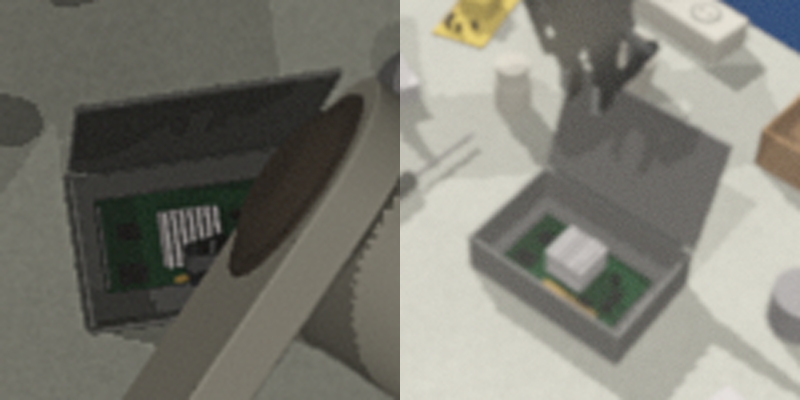

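The card lies flat and centred in the case, with the heatsink at (575,258) on the right and (190,235) on the left. Next I'll go over the lid's free edge and pull it shut from behind.

Emit:
{"name": "step_arm", "arguments": {
  "commands": [0, 0, 4, 0, 0, 0, 1, 0, 0, 8, 0, 0, 0, 1, 0, 0, 12, 0, 0, 0, 1, 0, 0, 16, 0, 0, 0, 1, 0, 0, 16.5, 0, 0, 0, 1]
}}

```text
t: 15.4
eef_pos: [0.6674, -0.2056, 0.2481]
ee_rot: [[-0.003, -0.156, 0.988], [0.002, 0.988, 0.156], [-1.0, 0.002, -0.002]]
contact_force: [-2.8, 0.5, -0.7]
finger_gap: 0.0
```

Emit:
{"name": "step_arm", "arguments": {
  "commands": [0, 0, 0, 0, 0, 0, 1, 3, 0, 0, 0, 0, 0, 1, 6, 0, 0, 0, 0, 0, 1, 9, 0, 0, 0, 0, 0, 1, 10, 0, 0, 0, 0, 0, 1]
}}

```text
t: 15.82
eef_pos: [0.6607, -0.2069, 0.1472]
ee_rot: [[-0.005, -0.153, 0.988], [0.002, 0.988, 0.153], [-1.0, 0.003, -0.005]]
contact_force: [-0.7, 0.3, -1.4]
finger_gap: -0.003
```

Emit:
{"name": "step_arm", "arguments": {
  "commands": [0, 0, -1.5, 0, 0, 0, 1, 0, 0, -3, 0, 0, 0, 1, 0, 0, -4.5, 0, 0, 0, 1, 0, 0, -6, 0, 0, 0, 1, 0, 0, -7, 0, 0, 0, 1]
}}

```text
t: 16.23
eef_pos: [0.5925, -0.2185, 0.153]
ee_rot: [[0.001, -0.153, 0.988], [-0.001, 0.988, 0.153], [-1.0, -0.001, 0.001]]
contact_force: [0.0, -0.0, -0.4]
finger_gap: 0.003
```

Emit:
{"name": "step_arm", "arguments": {
  "commands": [0, 0, -1.5, 0, 0, 0, 1, 0, 0, -3, 0, 0, 0, 1, 0, 0, -4.5, 0, 0, 0, 1, 0, 0, -6, 0, 0, 0, 1, 0, 0, -7, 0, 0, 0, 1]
}}

```text
t: 16.65
eef_pos: [0.5236, -0.2291, 0.1526]
ee_rot: [[0.001, -0.153, 0.988], [-0.001, 0.988, 0.153], [-1.0, -0.001, 0.0]]
contact_force: [-0.1, -0.0, -0.3]
finger_gap: -0.001
```

Emit:
{"name": "step_arm", "arguments": {
  "commands": [-2, 0, 0, 0, 0, 0, 1, -2, 0, 0, 0, 0, 0, 1, -3, 0, 0, 0, 0, 0, 1, -3, 0, 0, 0, 0, 0, 1, -3, 0, 0, 0, 0, 0, 1]
}}

```text
t: 17.07
eef_pos: [0.5252, -0.2288, 0.1822]
ee_rot: [[0.001, -0.154, 0.988], [-0.001, 0.988, 0.154], [-1.0, -0.001, 0.001]]
contact_force: [0.2, -0.2, 0.3]
finger_gap: 0.0
```

```bash
python3 - <<'E'
from h import *
b=optics.snapshot("side")
cv2.imwrite("pics/c9.png",cv2.resize(b[90:320,200:450],(652,600),interpolation=cv2.INTER_CUBIC))
s=env.sense();print(s['contact_force'],s['t'])
E
```

```text
[ 0.183 -0.681 -0.352] 17.1167
```

View pics/c9.png

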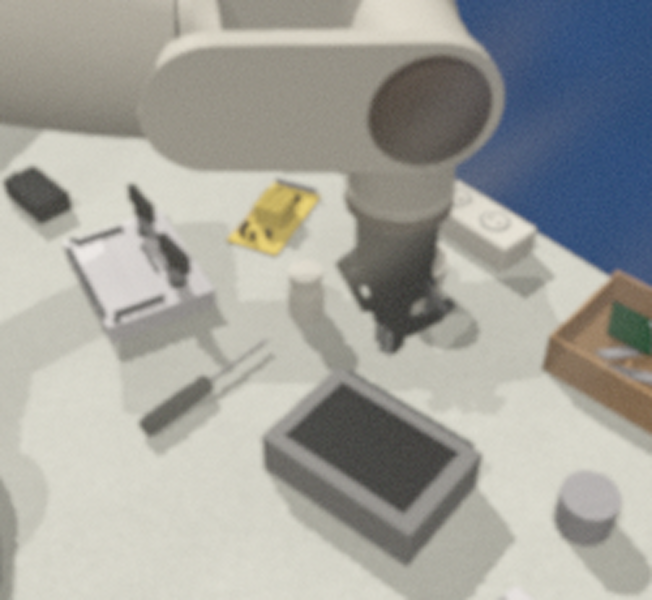

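The lid lies flush on the case, with its near-left corner at about (302,259) against (299,257) predicted for the rim. The jig is empty with both bars turned, and the robot touches nothing.

```bash
python3 -c "
from h import *
print(sign_off(), env.sense()['contact_force'])"
```

```text
the job is handed in; nothing more can be done
the job is handed in; nothing more can be done
```

The job is done and handed in at about 17 s of the 72 s allowed. The card lies heatsink up in the middle of the case and the lid is shut.

- **Knobs:** the left one loosened counter-clockwise and the right one clockwise, so the right one has the left-hand thread. I turned each about 80–90° (1.4–1.6 rad), past the 1.1 rad limit. I judged that from the tool's turn and the pictures, since the knob angles themselves can't be read.
- **Probing the left knob:** my first 10° try went clockwise, the wrong way. The grip seems to have slipped against the stop, because that bar ended up turned about 10° further than the right one.
- **Card:** I lifted it only after both knobs were loose. In the picture taken after release it lay flat and centred in the case.
- **Final checks:** the last side picture showed the lid flush on the case and the jig empty. The jar, screwdriver, adapter and reel looked untouched in it; I did not check the tub and drive separately. The contact force was about 0 N, so the robot touches nothing. I did not press the lid to confirm it was fully down.

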